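Set and lock the sealing-pressure knob

ROBOT

A 7-joint arm with a two-finger parallel gripper is mounted at the origin on the work surface. World frame = base frame: x ahead of the robot, y to its left, z up, the work surface at z = 0. Lengths are in m, angles in rad, forces in N, time in s.
With the tool pointing down it reaches from about 0.4 to 0.875 m from the base axis. Payload 19.3 kg.
Tool frame: the origin (TCP) lies at the very end of the fingers, on their centre line; the grasp point (between the pads) lies 19 mm behind it; z points along the fingers, y is the line along which they close (so a half turn about z gives the same grasp; the last joint's range is limited). The gripper opens to 85 mm and grips with 20 to 120 N. Pads are 22 mm wide; open, the fingers measure 114 mm over their backs; the gripper's body (76 mm by 85 mm) begins 54 mm behind the grasp point. The pads swing forward as they close: fully open they stand 13 mm farther back than shut.
Start: joints at [1.231, 0.521, -0.036, 1.599, 0.021, 1.021, -0.113], TCP at [0.167, -0.602, 0.231] pointing down, gripper open.
Joint ranges: [-2.91, 2.91], [-0.3, 2.13], [-1.5, 1.42], [0.17, 2.43], [-1.26, 4.41], [0.16, 1.93], [-2.52, 2.52]. Speed limits (rad/s): [1.89, 1.89, 2.39, 2.39, 3.01, 3.01, 3.01].

INTERFACE

Orientations are given as [roll, pitch, yaw] about the fixed x, y, z axes, in that order (R = Rz(yaw) Ry(pitch) Rx(roll)).
In Python, from workcell import bot gives the robot as it stands. The module is installed in compiled form; this text tells all that it offers.
- The arm moves only by the tool apply_moves, never from a script. Its arguments are lists of equal length, an entry for each row: "claw": the finger opening in m, from 0 to 0.0854; "xyz": the shift along the tool's x, y, z in m, a list of three; "twist": the turn, a rotation vector about the tool's x, y, z in rad, a list of three. A call has 1 to 20 rows; each row shifts and turns the commanded pose from where the row before left it, along the tool's axes as they then stand; what a row does not reach is not made up. A row lasts 1/10 s, in which the tool goes at most 50 mm and 8.59 degrees, less where a joint would pass 70% of its speed; a pose out of reach is approached as far as the arm can. A call with a gripper value outside its range is refused whole. The fingers move at their own pace and stop on an object; "force" is the grip in N (left out, the last holds). Time passes only in rows, so rows that do not move let the fingers close. It gives the time, the measured TCP pose, the force, the opening and the grip force at its end, in the units of the state.
- bot.observe(): the state, without advancing time (a new reading comes with each control period).
- bot.grab_frame(name): name is "side" or "top"; returns a dict with "img" (400x640x3 uint8, red, green, blue), "vfov" (degrees; the focal length in pixels is half the picture's height over the tangent of half this angle, whatever the lens; pixels are square), "cx", "cy" (the principal point, pixels), "view" (4x4, takes a point from world to camera coordinates). Camera axes: x right, y up, looking along -z (the intrinsics and any distortion apply to the point x, -y, -z); pixel columns grow to the right and rows downward; lengths in m; the calibration is good to about 2 mm. A picture is of the moment at which its call begins. There is no depth.
- bot.job_done(): hands the job in; it is judged then, once.
Trained networks look in the newest picture that a camera, given by its name, has taken for a name from the list of things; names that differ only in an ending like _2 or _b are one class to them, and where a whole thing is asked for, a point or a joint stands for the part that bears it (a point fixed in the world has none). Each returns a list of dicts, best first, with "score" (0 to 1); they miss things now and then, are a little off and sometimes report something else, mostly with a low value. They report only what shows in the picture. A call takes as long as a camera call.
- bot.find_in(camera, query): "position" ([x, y, z] in m, in world coordinates, good to about 4 mm: the middle of the surface that is visible of it).
The state is a dict: "clock": time; "qpos": joint angles; "qd": joint speeds; "joint_efforts": joint torques, N m; "position": TCP position; "tool_rot": TCP orientation; "force": force on the tool from outside, world axes, zero at the start; "moment": the same for the moment, N m; "grip_width": finger opening in m; "finger_force": force on a finger pad.
Only numpy, scipy, OpenCV 4.12 (cv2) and the standard library are available. Lean on these libraries where they do the work, as an engineer would, in place of code of your own. Each camera call takes 0.05 s, during which the arm holds its last target. There are 200 camera calls.

TASK

Set the sealing pressure: turn the black knob on the white control unit clockwise to the red mark, then ease it on along the red arc under a light upward pull until you feel the hidden catch let go; there pull it straight up, fully out, so that it locks, and let go of it. The catch holds everywhere else, so never pull or twist hard against it. Leave the bowls and the lids where they are.

Things in the scene. Friction and masses are not known exactly. Their poses are not given: they have to be found in the camera images.
- unit: White box-shaped control unit fixed to the table, 170 x 170 mm, 80 mm high, with a grey top plate and a small gauge on its front (-x) side. Origin: centre of its underside, z up. The knob's vertical axis passes through its centre.
- bezel: Flat aluminium ring (116 mm across, 5 mm thick) on top of the unit around the knob. On it a red bar (21 x 7 mm), the mark, with a thin red arc running on clockwise from it (0.42 rad long), and black ticks. It is stiff and need not be touched. Origin on the knob's axis, 80 mm above the table; x axis from the knob's axis to the mark, z up.
- mark (a point): Middle of the red mark, 47 mm out from the knob's axis, 86 mm above the table. The release angle of the knob, which cannot be seen, lies 0.07 to 0.36 rad clockwise past the mark, different every time; it is about 0.05 rad wide in all. The knob's pointer starts counter-clockwise of the mark.
- dial: Inner shaft that turns with the knob. Origin on the knob's axis, 86 mm above the table; x axis the way the knob's pointer points, z up. At the start the pointer is 0.45 to 1.1 rad short of the mark: turn clockwise seen from above (negative about z up). Turning takes about 0.06 N m, more when the knob is pulled against its catch.
- knob (a joint): How far the black knob is pulled up, in m: 0 pushed in (start), 0.012 at its upper stop; a green collar below it shows when out. It slides against 5 N of friction plus 0.8 N weight and stays where it is left. 2 mm up it meets a sprung catch (5 N more per mm), except at the release angle, where it rises freely to the stop and no longer turns.
- grip (a point): Where to grip the knob: on its axis, in its upright bar handle, 114 mm above the table when pushed in; moves with the knob. The bar is 46 mm long along the dial's x axis, 14 mm thick, its foot 95 mm and its top 126 mm above the table; below it is a round skirt 68 mm across. The space around it above the ring is free.
- pointer (a point): Outer end of the white pointer line on the knob's skirt, 30 mm out from the knob's axis, 95 mm above the table when pushed in; moves with the knob.
- bowl_left: Loose empty gold bowl, 108 mm across, 48 mm high, standing left (+y) of the unit; bystander. Origin: centre of its foot.
- bowl_right: Loose empty gold bowl, 108 mm across, 48 mm high, standing right (-y) of the unit; bystander. Origin: centre of its foot.
- lids: Loose stack of gold lids, 105 mm across, 26 mm high, standing beyond (+x) the unit; bystander. Origin: centre of its underside.

How it is judged:
On the way, in this order (a step that is already met when the one before it is completed fails the run):
1. the knob, still in (under 6 mm out), is turned so that its pointer is at the mark or on its arc (from 10 degrees short of the mark to 24 degrees past it) (x of pointer in the frame of bezel above 0.02 m and y of pointer in the frame of bezel between -0.0125 and 0.0055 m and value of joint knob below 0.006 m), for 0.1 s.
2. the knob is pulled out to its upper stop (more than 10 mm out) (value of joint knob above 0.01 m), for 0.2 s.
At the end, for the whole second after the job is handed in: The knob is out by more than 10 mm of its 12 mm, at rest, its pointer at the mark or on its red arc (from 10 degrees short of the mark to 24 degrees past it); the robot has let go (value of joint knob above 0.01 m and x of pointer in the frame of bezel above 0.02 m and y of pointer in the frame of bezel between -0.0125 and 0.0055 m and angular speed of dial below 0.1 rad/s); the robot touches nothing.
It fails at once if the knob is pulled or twisted against the catch with more than 15 N (contact force between bezel and dial above 15 N).
It fails at once if a bowl or the lids are moved more than 15 mm (distance of any of bowl_left, bowl_right, lids from where it was at the start of the episode above 0.015 m).
It also fails if it takes over 67 s, if anything falls off the work surface, if the arm or the gripper's body presses on something with over 40 N, if the wrist force passes 120 N, or if a joint passes its speed limit or range.

## Working session

There is one attempt and no reset: what is moved stays moved. The work goes in short steps, Python scripts to look and compute and a tool call to move; the robot and the scene stay as the last step left them, time stands still between calls to the robot, and variables do not carry over. Pictures are saved under pics/ and viewed, at most 10 in all, crops included, and the job is handed in when it is done.

Besides the shell and the picture viewer there is one more tool, called after "Call:" as name(argument=value, ...) on one line, values as JSON. apply_moves: Moves the arm, as the interface text tells. Its arguments: {"type":"object","properties":{"claw":{"type":"array"},"xyz":{"type":"array"},"twist":{"type":"array"},"force":{"type":"number"}},"required":["claw","xyz","twist"]}

```bash
mkdir -p pics; python3 - <<'E'
from workcell import bot
import cv2, numpy as np
s=bot.observe(); print(s)
ims=[]
for c in ("side","top"):
    f=bot.grab_frame(c); cv2.imwrite(f"pics/{c}0.png",f["img"][:,:,::-1])
    print(c,f["vfov"],f["cx"],f["cy"],np.round(f["view"],4).tolist(),[k for k in f])
    for q in ("unit","bezel","mark","dial","knob","grip","pointer","bowl_left","bowl_right","lids"):
        print(q,[(np.round(d["position"],4).tolist(),round(d["score"],2)) for d in bot.find_in(c,q)][:2])
E
```

```text
{'clock': 0.0, 'qpos': array([ 1.23082754,  0.52204083, -0.03632546,  1.59997639,  0.02116422,
        1.02109151, -0.11278247]), 'qd': array([-0.00056341, -0.0004823 , -0.00142911, -0.00239029, -0.00134386,
       -0.00022517, -0.00224486]), 'joint_efforts': array([ 6.98089548e-05, -9.27094173e+01,  1.98019691e+00, -3.69935381e+01,
        1.78548211e-02,  8.19649897e-03,  7.03783689e-05]), 'position': array([ 0.16645556, -0.60208999,  0.23072035]), 'tool_rot': array([-3.14046100e+00,  5.03772853e-05,  2.69755407e-01]), 'force': array([-0.51817896, -0.6525069 , -0.27575028]), 'moment': array([ 0.012588  ,  0.06048426, -0.01563708]), 'finger_force': 0.0, 'grip_width': 0.08529084431649915}
side 57.05491867034878 319.51718527348635 200.82594958654911 [[0.9731, -0.2301, -0.0083, -0.5841], [0.1194, 0.4737, 0.8726, -0.1666], [-0.1968, -0.8501, 0.4884, -0.6941], [0.0, 0.0, 0.0, 1.0]] ['img', 'vfov', 'cx', 'cy', 'view']
unit [([0.5195, -0.0183, 0.0766], 0.86), ([0.5277, 0.0232, 0.0961], 0.19)]
bezel [([0.5206, 0.0073, 0.0839], 0.86)]
mark [([0.5175, 0.0071, 0.0868], 0.61)]
dial [([0.5288, 0
[... 246 characters left out ...]
331, 0.0575, 0.0285], 0.56)]
top 55.339966361317096 319.60323119882315 203.4703848699622 [[-0.0066, -0.9998, 0.0169, 0.0178], [0.9975, -0.0054, 0.07, -0.6196], [-0.0699, 0.0173, 0.9974, -0.8212], [0.0, 0.0, 0.0, 1.0]] ['img', 'vfov', 'cx', 'cy', 'view']
unit [([0.5262, 0.0351, 0.0799], 0.85), ([0.5275, 0.0387, 0.0884], 0.74)]
bezel [([0.5239, 0.0368, 0.0842], 0.83)]
mark [([0.5257, 0.0367, 0.0889], 0.62)]
dial [([0.5298, 0.0314, 0.0924], 0.94)]
knob [([0.5284, 0.036, 0.0967], 0.64)]
grip [([0.5249, 0.0371, 0.0951], 0.75)]
pointer [([0.5274, 0.0369, 0.0954], 0.87)]
bowl_left [([0.5029, 0.247, 0.0219], 0.86)]
bowl_right [([0.5836, -0.1412, 0.023], 0.76)]
lids [([0.7341, 0.0767, 0.0268], 0.82)]
```

```bash
python3 - <<'E'
import cv2, numpy as np
t=cv2.imread("pics/top0.png"); s=cv2.imread("pics/side0.png")
# crop around unit
f=200/np.tan(np.radians(55.34/2)); V=np.array([[-0.0066,-0.9998,0.0169,0.0178],[0.9975,-0.0054,0.07,-0.6196],[-0.0699,0.0173,0.9974,-0.8212]])
p=V@[0.527,0.0365,0.09,1]; u=319.6+f*p[0]/-p[2]; v=203.5-f*p[1]/-p[2]; print(u,v)
x0,y0=int(u)-65,int(v)-65; print(x0,y0)
c=cv2.resize(t[y0:y0+130,x0:x0+130],(590,590),interpolation=cv2.INTER_CUBIC)
cv2.imwrite("pics/topcrop.png",c)
E
```

```text
309.33936745507924 247.13378721830122
244 182
```

View pics/top0.png

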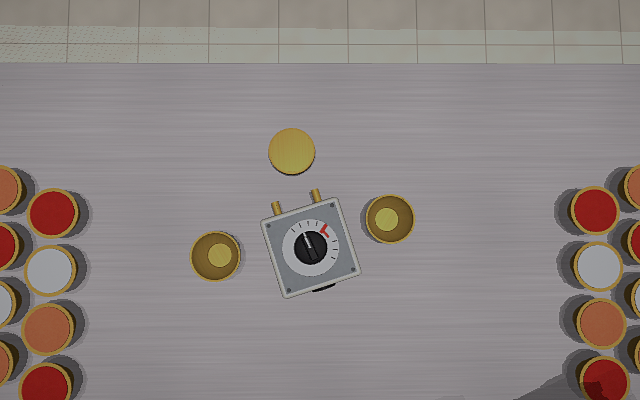

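View pics/topcrop.png

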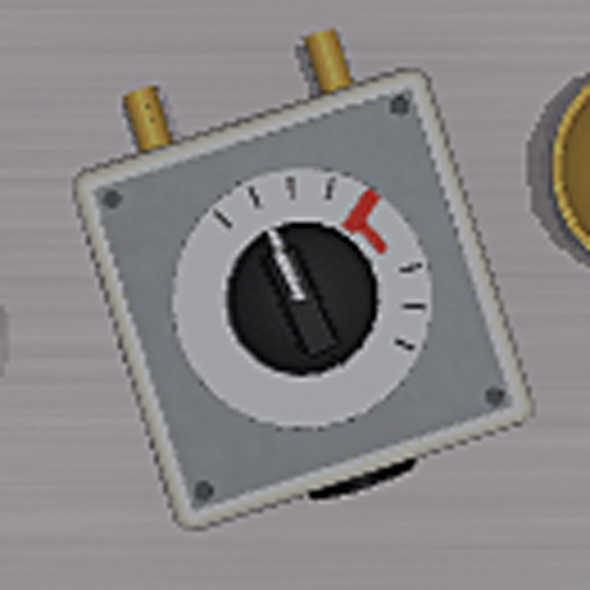

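View pics/side0.png

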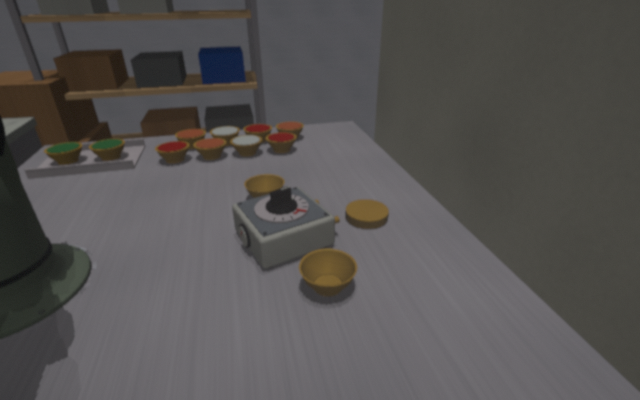

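```bash
cat > h.py <<'E'
import numpy as np, cv2
from workcell import bot
def ray(f,u,v,z):
    V=np.array(f["view"]);R=V[:3,:3];C=-R.T@V[:3,3]
    F=200/np.tan(np.radians(f["vfov"]/2))
    d=R.T@np.array([(u-f["cx"])/F,-(v-f["cy"])/F,-1]);return C+d*(z-C[2])/d[2]
E
python3 - <<'E'
from h import *
f=bot.grab_frame("top"); im=f["img"].astype(int)
print("cam",ray(f,f["cx"],f["cy"],0))
W=lambda x,y,z: ray(f,244+(x+.5)/4.538-.5,182+(y+.5)/4.538-.5,z)
# ring: circle from crop extremes
r=im[182:312,244:374]
red=(r[...,0]-r[...,1]>60)&(r[...,0]-r[...,2]>60)&(np.hypot(*np.mgrid[-65:65,-65:65])<45)
ys,xs=np.nonzero(red); P=np.array([ray(f,244+x,182+y,.0855)[:2] for x,y in zip(xs,ys)])
g=r.min(2); bright=((g>150)&(r.max(2)-g<14)&(np.hypot(*np.mgrid[-65:65,-65:65])<33)).astype(np.uint8)
c=max(cv2.findContours(bright,0,cv2.CHAIN_APPROX_NONE)[0],key=len)
h=cv2.convexHull(c)[:,0]; Q=np.array([ray(f,244+x,182+y,.085)[:2] for x,y in h])
A=np.c_[2*Q,np.ones(len(Q))];s=np.linalg.lstsq(A,(Q**2).sum(1),rcond=None)[0];cen=s[:2];print("ring",cen,np.sqrt(s[2]+cen@cen))
for ex in [(302,168),(302,429),(173,298),(432,298)]: print(W(*ex,.085))
rel=P-cen; rad=np.hypot(*rel.T); an=np.arctan2(rel[:,1],rel[:,0])
for k in np.argsort(an): print(round(an[k],3),round(rad[k],4),end="; ")
print()
for n,x,y,z in [("mark",361,210,.086),("arcend",382,250,.085),("ptr",270,232,.097),("ptrin",298,298,.126),("barend",322,352,.126)]:
    w=W(x,y,z)[:2]-cen; print(n,w,np.hypot(*w),np.arctan2(w[1],w[0]))
E
```

```text
cam [0.62121512 0.01377441 0.        ]
ring [0.52667264 0.03493639] 0.05694181820712326
[0.5844198 0.0346857 0.085    ]
[0.46857382 0.03524432 0.085     ]
[0.52683487 0.09245438 0.085     ]
[ 0.52599071 -0.02311516  0.085     ]
-1.062 0.0415; -1.037 0.0398; -1.02 0.0426; -0.994 0.0409; -0.981 0.0437; -0.954 0.042; -0.925 0.0404; -0.916 0.0432; -0.886 0.0416; -0.854 0.0401; -0.85 0.043; -0.817 0.0415; -0.783 0.0429; -0.782 0.04; -0.748 0.0415; -0.716 0.043; -0.711 0.0402; -0.687 0.0446; -0.679 0.0417; -0.671 0.0389; -0.667 0.049; -0.659 0.0462; -0.658 0.0563; -0.65 0.0535; -0.65 0.0433; -0.642 0.0506; -0.64 0.0405; -0.633 0.0478; -0.628 0.0551; -0.628 0.0377; -0.623 0.045; -0.619 0.0523; -0.612 0.0421; -0.609 0.0495; -0.608 0.0568; -0.598 0.0393; -0.598 0.0466; -0.598 0.054; -0.587 0.0511; -0.585 0.0438; -0.583 0.0365; -0.577 0.0557; -0.575 0.0483; -0.571 0.041; -0.566 0.0528; -0.561 0.0455; -0.554 0.0382; -0.553 0.0501; -0.546 0.0546; -0.545 0.0427; -0.538 0.0473; -0.528 0.04; 
mark [ 0.03876414 -0.02656885] 0.046995341649108395 -0.6008583449417034
arcend [ 0.02084395 -0.03586762] 0.04148441396192561 -1.044363221671189
ptr [0.02928665 0.01388488] 0.03241138000161575 0.4427161064297483
ptrin [0.00156999 0.00139186] 0.0020981264262105786 0.7253312959837198
barend [-0.0211631  -0.00862616] 0.0228536051186783 -2.754548392038796
```

Call:
apply_moves(claw=[0.085,0.085,0.085,0.085,0.085,0.085,0.085,0.085,0.085,0.085,0.06,0.06,0.06,0.06,0.06,0.06,0.06,0.06,0.06,0.06], xyz=[[0.035,-0.021,0],[0.035,-0.021,0],[0.035,-0.021,0],[0.035,-0.021,0],[0.035,-0.021,0],[0.035,-0.021,0],[0.035,-0.021,0],[0.035,-0.021,0],[0.035,-0.021,0],[0.035,-0.021,0],[0.017,-0.031,0],[0.017,-0.031,0],[0.017,-0.031,0],[0.017,-0.031,0],[0.017,-0.031,0],[0.017,-0.031,0],[0.017,-0.031,0],[0.017,-0.031,0],[0.017,-0.031,0],[0.017,-0.031,0]], twist=[[0,0,0],[0,0,0],[0,0,0],[0,0,0],[0,0,0],[0,0,0],[0,0,0],[0,0,0],[0,0,0],[0,0,0],[0,0,0],[0,0,0],[0,0,0],[0,0,0],[0,0,0],[0,0,0],[0,0,0],[0,0,0],[0,0,0],[0,0,0]], force=40)

```text
clock: 3.15
position: [0.5294, 0.0388, 0.2315]
tool_rot: [3.141, -0.0, 0.27]
force: [1.1, 0.1, 0.2]
grip_width: 0.0598
finger_force: 0.0
```

Call:
apply_moves(claw=[0.06,0.06,0.06,0.06,0.06,0.06,0.06,0.06,0.06,0.06,0.06,0.06,0.06,0.06,0.06,0.06,0.06,0.06,0.06,0.06], xyz=[[0,0,0],[0,0,0],[0,0,0],[0,0,0],[0,0,0],[0,0,0],[0,0,0],[0,0,0],[0,0,0],[0,0,0],[0,0,0],[0,0,0],[0,0,0],[0,0,0],[0,0,0],[0,0,0],[0,0,0],[0,0,0],[0,0,0],[0,0,0]], twist=[[0,0,-0.14],[0,0,-0.14],[0,0,-0.14],[0,0,-0.14],[0,0,-0.14],[0,0,-0.14],[0,0,-0.14],[0,0,-0.14],[0,0,-0.14],[0,0,-0.14],[0,0,-0.14],[0,0,-0.14],[0,0,-0.14],[0,0,-0.14],[0,0,-0.14],[0,0,-0.14],[0,0,-0.14],[0,0,-0.14],[0,0,-0.14],[0,0,-0.14]])

```text
clock: 5.15
position: [0.5292, 0.0372, 0.2314]
tool_rot: [-3.141, 0.0, 3.075]
force: [0.3, 0.7, -0.2]
grip_width: 0.06
finger_force: 0.0
```

```bash
cat > st.py <<'E'
from h import *
from scipy.spatial.transform import Rotation as Ro
def show(tx=.5267,ty=.035,tz=.105,yaw=.41):
    s=bot.observe();R=Ro.from_euler("xyz",s["tool_rot"]);p=s["position"]
    print("t",s["clock"],"p",p.round(4),"rpy",s["tool_rot"].round(4),"F",s["force"].round(2),"M",s["moment"].round(3),"w",round(s["grip_width"],4),"ff",round(s["finger_force"],1),"q",s["qpos"].round(2))
    T=Ro.from_euler("xyz",[np.pi,0,yaw]);print("shift(tool)",R.inv().apply(np.array([tx,ty,tz])-p).round(4),"rotvec",(R.inv()*T).as_rotvec().round(4))
if __name__=="__main__": show(yaw=.41+np.pi)
E
python3 st.py
```

```text
t 5.15 p [0.5292 0.0372 0.2314] rpy [-3.1415e+00  2.0000e-04  3.0753e+00] F [ 0.25  0.7  -0.2 ] M [-0.004 -0.025 -0.017] w 0.06 ff 0.0 q [ 0.48  0.5  -0.9   1.82  0.45  1.04  0.9 ]
shift(tool) [ 0.0024 -0.0024  0.1264] rotvec [-1.000e-04  1.000e-04 -4.763e-01]
```

Call:
apply_moves(claw=[0.06,0.06,0.06,0.06,0.06,0.06,0.06,0.06,0.06,0.06,0.06], xyz=[[0.0024,-0.0024,0],[0,0,0],[0,0,0],[0,0,0],[0,0,0.03],[0,0,0.03],[0,0,0.03],[0,0,0.02],[0,0,0.015],[0,0,0.006],[0,0,0]], twist=[[0,0,-0.119],[0,0,-0.119],[0,0,-0.119],[0,0,-0.119],[0,0,0],[0,0,0],[0,0,0],[0,0,0],[0,0,0],[0,0,0],[0,0,0]])

```text
clock: 6.25
position: [0.5266, 0.0352, 0.1001]
tool_rot: [3.141, -0.0, -2.737]
force: [-0.1, 1.1, 1.0]
grip_width: 0.0599
finger_force: 0.0
```

```bash
python3 - <<'E'
from st import *
show(tz=.1,yaw=.41+np.pi)
f=bot.grab_frame("side");cv2.imwrite("pics/s1.png",cv2.resize(f["img"][130:280,200:360,::-1],(640,600),interpolation=cv2.INTER_CUBIC))
E
```

```text
t 6.25 p [0.5266 0.0352 0.1001] rpy [ 3.1414e+00 -4.0000e-04 -2.7373e+00] F [-0.1   1.11  1.01] M [-0.008  0.012  0.039] w 0.0599 ff 0.0 q [ 0.44  0.71 -0.87  1.93  0.72  0.85  1.15]
shift(tool) [-0.     -0.0003  0.0001] rotvec [ 0.0002 -0.0004 -0.0057]
```

View pics/s1.png

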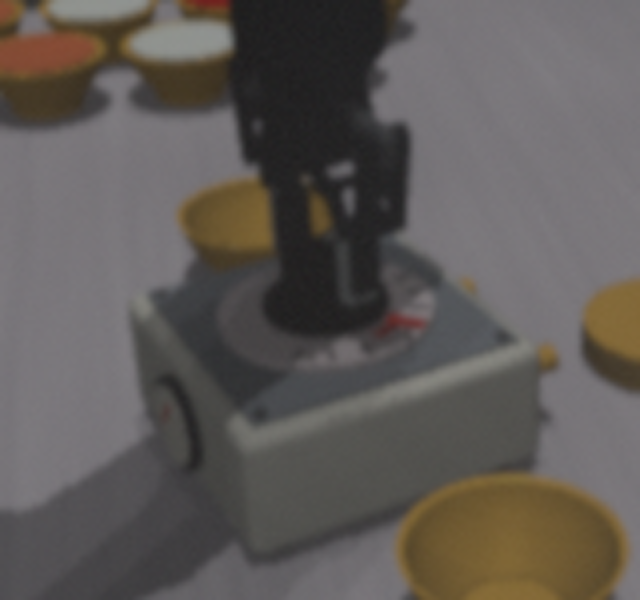

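The picture shows the fingers standing astride the black knob at crop pixel (330, 290), with the red mark free at (405, 322). I'm closing now.

Call:
apply_moves(claw=[0.03,0.02,0.015,0.012,0.01,0.008,0.006,0.006,0.006,0.006], xyz=[[0,0,0],[0,0,0],[0,0,0],[0,0,0],[0,0,0],[0,0,0],[0,0,0],[0,0,0],[0,0,0],[0,0,0]], twist=[[0,0,0],[0,0,0],[0,0,0],[0,0,0],[0,0,0],[0,0,0],[0,0,0],[0,0,0],[0,0,0],[0,0,0]], force=40)

```text
clock: 7.3
position: [0.5267, 0.0358, 0.1009]
tool_rot: [3.141, 0.001, -2.737]
force: [-2.4, 3.1, 7.7]
grip_width: 0.0133
finger_force: 39.0
```

```bash
python3 -c "
from st import *
show(tz=.1,yaw=.41+np.pi)"
```

```text
t 7.3 p [0.5267 0.0358 0.1009] rpy [ 3.1413e+00  8.0000e-04 -2.7370e+00] F [-2.35  3.07  7.68] M [0.493 0.639 0.039] w 0.0133 ff 39.0 q [ 0.44  0.7  -0.87  1.93  0.72  0.85  1.15]
shift(tool) [ 0.0003 -0.0007  0.0009] rotvec [ 0.0003  0.0008 -0.0054]
```

Call:
apply_moves(claw=[0.006,0.006,0.006,0.006,0.006,0.006,0.006,0.006,0.006,0.006,0.006,0.006,0.006], xyz=[[0,0,-0.001],[0,0,0],[0,0,0],[0,0,0],[0,0,0],[0,0,0],[0,0,0],[0,0,0],[0,0,0],[0,0,0],[0,0,0],[0,0,0],[0,0,0]], twist=[[0,0,0],[0,0,0.1],[0,0,0.1],[0,0,0.1],[0,0,0.1],[0,0,0.1],[0,0,0.1],[0,0,0.1],[0,0,0.1],[0,0,0.1],[0,0,0.1],[0,0,0.02],[0,0,0]])

```text
clock: 8.6
position: [0.5266, 0.0351, 0.1015]
tool_rot: [-3.141, 0.0, 2.528]
force: [-1.6, -0.9, 4.6]
grip_width: 0.0133
finger_force: 40.4
```

```bash
python3 - <<'E'
from st import *
show(tz=.101,yaw=-.60+np.pi)
f=bot.grab_frame("side");cv2.imwrite("pics/s2.png",cv2.resize(f["img"][170:240,240:330,::-1],(771,600),interpolation=cv2.INTER_CUBIC))
f=bot.grab_frame("top");cv2.imwrite("pics/t2.png",cv2.resize(f["img"][182:312,244:374,::-1],(590,590),interpolation=cv2.INTER_CUBIC))
E
```

```text
t 8.6 p [0.5266 0.0351 0.1015] rpy [-3.1413e+00  3.0000e-04  2.5276e+00] F [-1.58 -0.88  4.62] M [-0.165  0.574 -0.059] w 0.0133 ff 40.4 q [ 0.28  0.62 -0.63  1.94  0.53  0.75  0.29]
shift(tool) [-0.0002  0.      0.0005] rotvec [-0.0003  0.0003 -0.014 ]
```

View pics/s2.png

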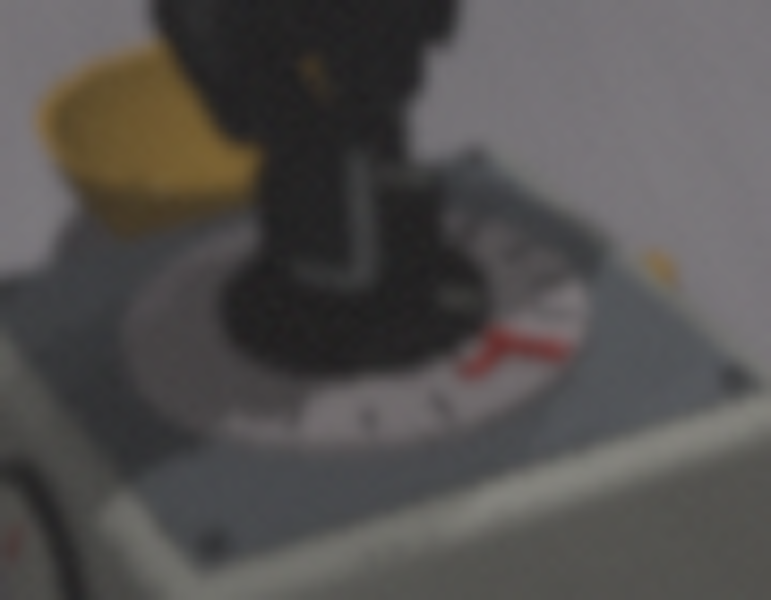

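```bash
python3 - <<'E'
from h import *
f=bot.grab_frame("side");V=np.array(f["view"]);F=200/np.tan(np.radians(f["vfov"]/2))
def pr(p):
    c=V[:3,:3]@p+V[:3,3];u=f["cx"]+F*c[0]/-c[2];v=f["cy"]-F*c[1]/-c[2]
    return np.round([(u-240+.5)*8.567-.5,(v-170+.5)*8.571-.5]).tolist()
C=np.array([.5267,.035])
P=lambda r,a,z:pr(np.r_[C+r*np.array([np.cos(a),np.sin(a)]),z])
print("axis",P(0,0,.095),"mark",P(.047,-.6,.086),"arcend",P(.0405,-1.02,.085))
for a in(-.2,-.3,-.4,-.5,-.6,-.7):print(a,P(.025,a,.095),P(.03,a,.095),P(.03,a,.097))
r=f["img"][170:240,240:330].astype(int)
for y in range(30,40):print(y,[int(x) for x in r[y,45:64].mean(1)])
E
```

```text
axis [360.0, 285.0] mark [536.0, 350.0] arcend [470.0, 379.0]
-0.2 [461.0, 283.0] [482.0, 282.0] [481.0, 275.0]
-0.3 [461.0, 288.0] [481.0, 288.0] [480.0, 281.0]
-0.4 [459.0, 293.0] [479.0, 294.0] [478.0, 287.0]
-0.5 [456.0, 298.0] [475.0, 300.0] [475.0, 293.0]
-0.6 [452.0, 303.0] [471.0, 306.0] [470.0, 299.0]
-0.7 [447.0, 307.0] [465.0, 312.0] [465.0, 305.0]
30 [37, 34, 35, 34, 35, 35, 34, 36, 39, 45, 56, 69, 77, 78, 75, 75, 78, 80, 78]
31 [35, 36, 34, 35, 32, 35, 35, 36, 36, 37, 47, 60, 75, 80, 80, 78, 79, 77, 77]
32 [36, 34, 35, 35, 36, 36, 36, 40, 34, 37, 40, 53, 70, 80, 81, 81, 78, 75, 72]
33 [35, 33, 35, 34, 35, 39, 43, 46, 47, 47, 45, 50, 66, 77, 82, 80, 78, 76, 77]
34 [35, 34, 35, 34, 34, 40, 50, 53, 53, 54, 52, 53, 65, 76, 81, 80, 83, 83, 90]
35 [35, 35, 33, 36, 36, 38, 47, 49, 51, 51, 51, 52, 65, 77, 81, 84, 87, 90, 97]
36 [34, 34, 34, 34, 35, 35, 37, 41, 44, 45, 44, 50, 66, 79, 89, 95, 100, 100, 100]
37 [33, 32, 36, 37, 36, 36, 37, 38, 38, 37, 40, 53, 68, 85, 96, 104, 110, 111, 106]
38 [34, 35, 34, 36, 35, 35, 36, 36, 37, 38, 47, 57, 70, 83, 94, 102, 107, 109, 111]
39 [37, 38, 36, 36, 37, 35, 37, 37, 45, 56, 63, 67, 68, 72, 80, 85, 90, 95, 98]
```

View pics/t2.png

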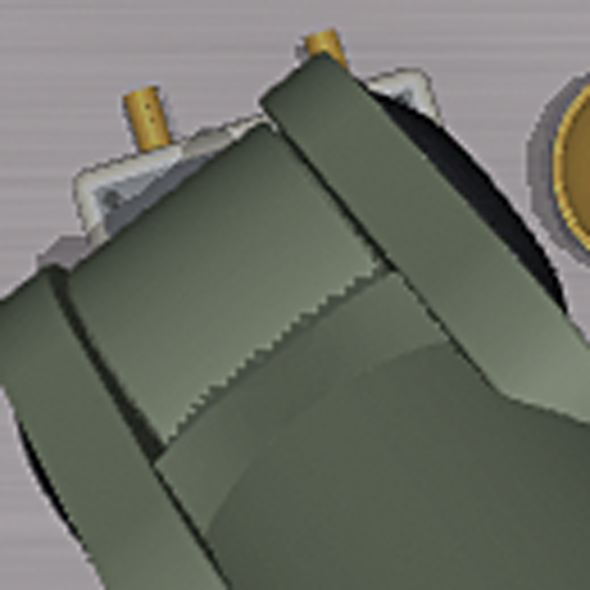

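Call:
apply_moves(claw=[0.006,0.006,0.006,0.006], xyz=[[0,0,-0.0005],[0,0,-0.0005],[0,0,-0.0005],[0,0,0]], twist=[[0,0,0],[0,0,0],[0,0,0],[0,0,0]])

```text
clock: 9.15
position: [0.5265, 0.0351, 0.1027]
tool_rot: [-3.141, -0.0, 2.526]
force: [-0.7, -0.2, -5.9]
grip_width: 0.0134
finger_force: 39.0
```

Call:
apply_moves(claw=[0.006,0.006], xyz=[[0,0,-0.0005],[0,0,0]], twist=[[0,0,0],[0,0,0]])

```text
clock: 9.35
position: [0.5265, 0.0351, 0.1032]
tool_rot: [-3.141, -0.0, 2.526]
force: [-0.6, 0.3, -7.5]
grip_width: 0.0129
finger_force: 39.0
```

Call:
apply_moves(claw=[0.006,0.006], xyz=[[0,0,-0.0005],[0,0,0]], twist=[[0,0,0],[0,0,0]])

```text
clock: 9.55
position: [0.5265, 0.0351, 0.1037]
tool_rot: [-3.141, -0.0, 2.526]
force: [-0.4, 0.2, -9.0]
grip_width: 0.0134
finger_force: 39.0
```

Call:
apply_moves(claw=[0.006,0.006,0.006], xyz=[[0,0,0],[0,0,0],[0,0,0]], twist=[[0,0,0],[0,0,0],[0,0,0]])

```text
clock: 9.85
position: [0.5265, 0.0351, 0.1037]
tool_rot: [-3.141, -0.0, 2.526]
force: [0.4, -0.3, -10.6]
grip_width: 0.0134
finger_force: 39.0
```

Call:
apply_moves(claw=[0.006,0.006], xyz=[[0,0,-0.0005],[0,0,0]], twist=[[0,0,0],[0,0,0]])

```text
clock: 10.05
position: [0.5265, 0.0351, 0.1043]
tool_rot: [-3.141, -0.0, 2.526]
force: [-0.7, -0.5, -10.8]
grip_width: 0.0131
finger_force: 39.0
```

```bash
python3 - <<'E'
from st import *
show(tz=.101,yaw=-.60+np.pi)
f=bot.grab_frame("side");cv2.imwrite("pics/s3.png",cv2.resize(f["img"][170:240,240:330,::-1],(771,600),interpolation=cv2.INTER_CUBIC))
r=f["img"][170:240,240:330].astype(int)
for y in range(29,44):print(y,[int(x) for x in r[y,45:64].mean(1)])
E
```

```text
t 10.05 p [0.5265 0.0351 0.1043] rpy [-3.1415e+00 -1.0000e-04  2.5257e+00] F [ -0.75  -0.52 -10.83] M [-0.228  0.109 -0.003] w 0.0131 ff 39.0 q [ 0.28  0.62 -0.64  1.94  0.53  0.76  0.3 ]
shift(tool) [-0.0002 -0.      0.0033] rotvec [-0.0001 -0.0001 -0.0159]
29 [35, 34, 34, 35, 33, 33, 34, 35, 35, 43, 55, 70, 76, 75, 71, 69, 71, 75, 75]
30 [36, 33, 35, 34, 35, 35, 35, 35, 34, 38, 45, 60, 73, 76, 73, 74, 78, 79, 79]
31 [34, 35, 35, 34, 34, 34, 37, 40, 38, 37, 41, 53, 69, 77, 79, 79, 79, 78, 76]
32 [33, 36, 34, 34, 35, 39, 45, 48, 47, 47, 46, 51, 67, 77, 81, 80, 76, 74, 72]
33 [34, 34, 34, 33, 35, 40, 49, 53, 55, 54, 51, 53, 67, 78, 82, 80, 78, 76, 78]
34 [35, 34, 34, 34, 35, 39, 44, 48, 51, 52, 50, 53, 65, 76, 80, 81, 81, 83, 91]
35 [36, 36, 34, 35, 36, 35, 37, 39, 42, 43, 44, 50, 65, 77, 83, 85, 88, 91, 97]
36 [34, 34, 36, 34, 37, 35, 36, 35, 36, 37, 40, 53, 68, 81, 88, 95, 100, 99, 99]
37 [36, 36, 36, 35, 35, 37, 36, 37, 36, 41, 47, 58, 72, 85, 95, 104, 111, 110, 107]
38 [38, 36, 37, 36, 35, 37, 35, 37, 43, 53, 63, 68, 73, 82, 95, 102, 107, 110, 111]
39 [37, 36, 37, 35, 38, 37, 41, 45, 56, 71, 79, 77, 70, 72, 81, 85, 90, 95, 97]
40 [37, 37, 36, 39, 41, 47, 51, 58, 70, 86, 90, 82, 70, 67, 71, 73, 74, 76, 78]
41 [42, 42, 45, 49, 57, 65, 71, 74, 78, 89, 88, 79, 71, 75, 81, 83, 80, 79, 78]
42 [52, 55, 62, 68, 77, 87, 91, 89, 83, 81, 79, 76, 81, 90, 95, 97, 95, 95, 92]
43 [72, 75, 81, 89, 95, 101, 103, 99, 87, 81, 79, 85, 94, 102, 107, 106, 104, 103, 97]
```

Call:
apply_moves(claw=[0.006,0.006,0.006,0.006], xyz=[[0,0,0],[0,0,0],[0,0,0],[0,0,0]], twist=[[0,0,0.01],[0,0,0.01],[0,0,0],[0,0,0]])

```text
clock: 10.5
position: [0.5265, 0.0351, 0.1043]
tool_rot: [-3.141, -0.0, 2.506]
force: [-0.8, -1.6, -11.9]
grip_width: 0.0134
finger_force: 39.0
```

Call:
apply_moves(claw=[0.006,0.006,0.006,0.006], xyz=[[0,0,0],[0,0,0],[0,0,0],[0,0,0]], twist=[[0,0,0.01],[0,0,0.01],[0,0,0],[0,0,0]])

```text
clock: 10.9
position: [0.5265, 0.0351, 0.1043]
tool_rot: [-3.141, -0.0, 2.486]
force: [-0.9, -2.1, -10.6]
grip_width: 0.0131
finger_force: 39.0
```

```bash
python3 -c "
from st import *
show(tz=.101,yaw=-.60+np.pi)"
```

```text
t 10.9 p [0.5265 0.0351 0.1043] rpy [-3.1414e+00 -1.0000e-04  2.4856e+00] F [ -0.94  -2.14 -10.59] M [-0.35   0.299  0.092] w 0.0131 ff 39.0 q [ 0.28  0.62 -0.63  1.94  0.52  0.75  0.26]
shift(tool) [-0.0002  0.      0.0033] rotvec [-0.0002 -0.0001 -0.0559]
```

Call:
apply_moves(claw=[0.006,0.006,0.006,0.006], xyz=[[0,0,0],[0,0,0],[0,0,0],[0,0,0]], twist=[[0,0,0.01],[0,0,0.01],[0,0,0],[0,0,0]])

```text
clock: 11.3
position: [0.5265, 0.0351, 0.1043]
tool_rot: [-3.141, -0.0, 2.466]
force: [-2.0, -2.6, -11.8]
grip_width: 0.0131
finger_force: 39.0
```

```bash
python3 -c "
from st import *
show(tz=.101,yaw=-.60+np.pi)"
```

```text
t 11.3 p [0.5265 0.0351 0.1043] rpy [-3.1414 -0.      2.4657] F [ -2.    -2.6  -11.76] M [-0.43   0.496  0.042] w 0.0131 ff 39.0 q [ 0.27  0.62 -0.62  1.94  0.52  0.75  0.25]
shift(tool) [-0.0002  0.      0.0033] rotvec [-0.0002 -0.     -0.0758]
```

Call:
apply_moves(claw=[0.006,0.006,0.006,0.006], xyz=[[0,0,0],[0,0,0],[0,0,0],[0,0,0]], twist=[[0,0,0.01],[0,0,0.01],[0,0,0],[0,0,0]])

```text
clock: 11.7
position: [0.5265, 0.0351, 0.1043]
tool_rot: [-3.141, -0.0, 2.446]
force: [-1.3, -1.9, -11.3]
grip_width: 0.0131
finger_force: 39.1
```

```bash
python3 -c "
from st import *
show(tz=.101,yaw=-.60+np.pi)
f=bot.grab_frame('side');r=f['img'][170:240,240:330].astype(int)
for y in range(30,42):print(y,[int(x) for x in r[y,45:64].mean(1)])"
```

```text
t 11.7 p [0.5265 0.0351 0.1043] rpy [-3.1414e+00 -1.0000e-04  2.4457e+00] F [ -1.3   -1.92 -11.28] M [-0.576  0.637  0.096] w 0.0131 ff 39.1 q [ 0.27  0.61 -0.62  1.94  0.51  0.75  0.23]
shift(tool) [-0.0002  0.      0.0033] rotvec [-0.0002 -0.0001 -0.0959]
30 [33, 34, 34, 35, 35, 34, 35, 34, 34, 36, 42, 57, 70, 76, 74, 74, 76, 79, 78]
31 [34, 32, 35, 33, 33, 35, 38, 35, 36, 33, 39, 51, 66, 77, 79, 79, 79, 77, 77]
32 [32, 31, 34, 34, 37, 41, 42, 42, 42, 41, 39, 46, 64, 75, 81, 80, 76, 74, 73]
33 [34, 35, 34, 33, 39, 46, 51, 54, 54, 52, 47, 47, 61, 75, 80, 80, 79, 76, 78]
34 [34, 34, 34, 34, 37, 44, 49, 54, 59, 60, 50, 47, 62, 76, 81, 81, 81, 83, 92]
35 [35, 34, 33, 35, 35, 38, 42, 45, 52, 54, 48, 49, 64, 76, 82, 83, 88, 89, 97]
36 [32, 34, 35, 36, 36, 36, 37, 39, 42, 44, 44, 55, 68, 81, 86, 95, 100, 99, 99]
37 [36, 36, 37, 35, 36, 35, 37, 36, 38, 40, 49, 60, 74, 85, 96, 105, 111, 110, 106]
38 [37, 36, 35, 36, 36, 36, 36, 35, 41, 49, 57, 66, 73, 82, 94, 102, 108, 110, 112]
39 [38, 37, 36, 36, 36, 37, 39, 43, 54, 66, 71, 73, 71, 73, 80, 85, 91, 95, 99]
40 [37, 37, 39, 39, 41, 46, 50, 59, 72, 83, 86, 79, 67, 66, 71, 73, 74, 76, 80]
41 [41, 42, 44, 47, 55, 65, 70, 77, 86, 91, 86, 77, 71, 74, 81, 83, 81, 79, 77]
```

Call:
apply_moves(claw=[0.006,0.006,0.006,0.006], xyz=[[0,0,0],[0,0,0],[0,0,0],[0,0,0]], twist=[[0,0,0.01],[0,0,0.01],[0,0,0],[0,0,0]])

```text
clock: 12.15
position: [0.5266, 0.0351, 0.1043]
tool_rot: [-3.141, 0.0, 2.426]
force: [-3.6, -2.8, -10.1]
grip_width: 0.013
finger_force: 39.1
```

Call:
apply_moves(claw=[0.006,0.006,0.006,0.006], xyz=[[0,0,0],[0,0,0],[0,0,0],[0,0,0]], twist=[[0,0,0.01],[0,0,0.01],[0,0,0],[0,0,0]])

```text
clock: 12.55
position: [0.5266, 0.0351, 0.1043]
tool_rot: [-3.141, -0.0, 2.406]
force: [-3.8, -4.6, -9.3]
grip_width: 0.0134
finger_force: 39.3
```

```bash
python3 -c "
from st import *
show(tz=.101,yaw=-.60+np.pi)"
```

```text
t 12.55 p [0.5266 0.0351 0.1043] rpy [-3.1415 -0.      2.4057] F [-3.81 -4.64 -9.27] M [-0.847  0.976  0.049] w 0.0134 ff 39.3 q [ 0.26  0.61 -0.61  1.94  0.5   0.75  0.2 ]
shift(tool) [-0.0002  0.      0.0033] rotvec [-1.000e-04 -0.000e+00 -1.359e-01]
```

Call:
apply_moves(claw=[0.006,0.006,0.006], xyz=[[0,-0.0004,0],[0,0,0],[0,0,0]], twist=[[0,0,0],[0,0,0],[0,0,0]])

```text
clock: 12.85
position: [0.5265, 0.0351, 0.1044]
tool_rot: [3.141, 0.0, 2.406]
force: [-2.5, -1.3, -10.3]
grip_width: 0.0133
finger_force: 39.2
```

```bash
python3 -c "
from st import *
show(tz=.101,yaw=-.60+np.pi)"
```

```text
t 12.85 p [0.5265 0.0351 0.1044] rpy [3.1411 0.     2.4059] F [ -2.52  -1.35 -10.27] M [-0.31   0.561  0.012] w 0.0133 ff 39.2 q [ 0.26  0.61 -0.61  1.94  0.5   0.74  0.2 ]
shift(tool) [-0.0002  0.0001  0.0034] rotvec [ 5.000e-04  1.000e-04 -1.357e-01]
```

Call:
apply_moves(claw=[0.006,0.006,0.006,0.006], xyz=[[0,0,0],[0,0,0],[0,0,0],[0,0,0]], twist=[[0,0,0.01],[0,0,0.01],[0,0,0],[0,0,0]])

```text
clock: 13.25
position: [0.5265, 0.035, 0.1045]
tool_rot: [3.141, 0.0, 2.386]
force: [-2.9, -0.7, -4.5]
grip_width: 0.0128
finger_force: 39.9
```

Call:
apply_moves(claw=[0.006,0.006,0.006], xyz=[[0,0,-0.0005],[0,0,-0.0005],[0,0,0]], twist=[[0,0,0],[0,0,0],[0,0,0]])

```text
clock: 13.55
position: [0.5265, 0.035, 0.1055]
tool_rot: [3.141, 0.0, 2.386]
force: [-3.1, 0.6, -4.0]
grip_width: 0.013
finger_force: 40.0
```

```bash
python3 -c "
from st import *
show(tz=.101,yaw=-.60+np.pi)"
```

```text
t 13.55 p [0.5265 0.035  0.1055] rpy [3.1412e+00 1.0000e-04 2.3859e+00] F [-3.13  0.62 -4.05] M [ 0.086  0.711 -0.078] w 0.013 ff 40.0 q [ 0.26  0.61 -0.6   1.94  0.5   0.74  0.18]
shift(tool) [-0.0002  0.0001  0.0045] rotvec [ 4.000e-04  1.000e-04 -1.557e-01]
```

Call:
apply_moves(claw=[0.006,0.006,0.006,0.006], xyz=[[0,0,-0.001],[0,0,-0.001],[0,0,-0.001],[0,0,0]], twist=[[0,0,0],[0,0,0],[0,0,0],[0,0,0]])

```text
clock: 13.95
position: [0.5265, 0.035, 0.1086]
tool_rot: [3.141, 0.0, 2.386]
force: [-3.5, 1.3, -1.7]
grip_width: 0.0131
finger_force: 40.3
```

Call:
apply_moves(claw=[0.006,0.006,0.006,0.006], xyz=[[0,0,-0.001],[0,0,-0.001],[0,0,-0.001],[0,0,0]], twist=[[0,0,0],[0,0,0],[0,0,0],[0,0,0]])

```text
clock: 14.35
position: [0.5265, 0.035, 0.1115]
tool_rot: [3.141, 0.0, 2.386]
force: [-1.6, 2.4, -2.9]
grip_width: 0.0133
finger_force: 40.2
```

```bash
python3 - <<'E'
from st import *
show(tz=.101,yaw=-.60+np.pi)
f=bot.grab_frame("side");cv2.imwrite("pics/s4.png",cv2.resize(f["img"][170:240,240:330,::-1],(771,600),interpolation=cv2.INTER_CUBIC))
E
```

```text
t 14.35 p [0.5265 0.035  0.1115] rpy [3.1413e+00 1.0000e-04 2.3858e+00] F [-1.55  2.4  -2.9 ] M [ 0.412  0.507 -0.073] w 0.0133 ff 40.2 q [ 0.27  0.6  -0.61  1.94  0.49  0.76  0.19]
shift(tool) [-0.0002  0.0002  0.0105] rotvec [ 3.000e-04  1.000e-04 -1.558e-01]
```

View pics/s4.png

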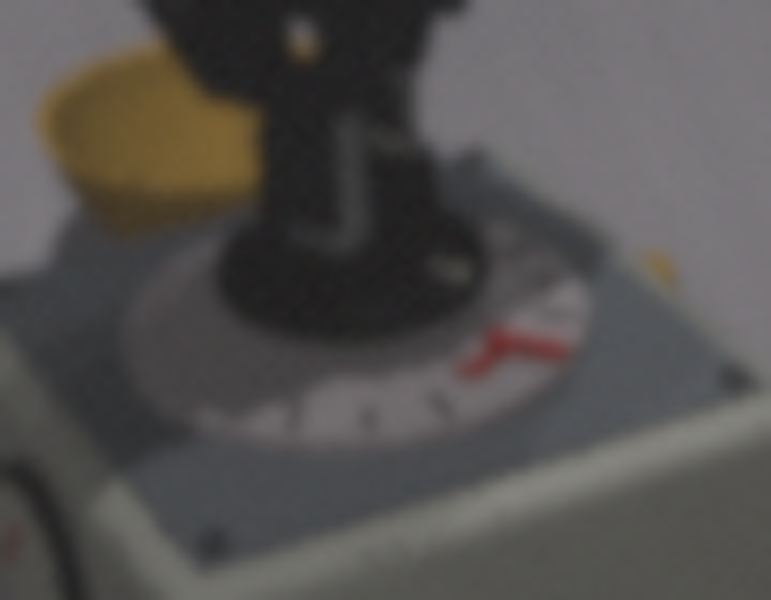

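The knob is rising with the gripper: its skirt's lower edge is at about (350, 340), up from 375, which is about 10 mm. The pointer is at (450, 267). I'm going on to the stop.

Call:
apply_moves(claw=[0.006,0.006,0.006,0.006], xyz=[[0,0,-0.0005],[0,0,-0.0005],[0,0,-0.0005],[0,0,0]], twist=[[0,0,0],[0,0,0],[0,0,0],[0,0,0]])

```text
clock: 14.8
position: [0.5264, 0.0349, 0.1129]
tool_rot: [3.141, 0.0, 2.386]
force: [-0.7, 2.2, -6.1]
grip_width: 0.0132
finger_force: 39.8
```

Call:
apply_moves(claw=[0.006,0.006,0.006,0.006], xyz=[[0,0,-0.0005],[0,0,0],[0,0,0],[0,0,0]], twist=[[0,0,0],[0,0,0],[0,0,0],[0,0,0]])

```text
clock: 15.2
position: [0.5264, 0.0349, 0.1132]
tool_rot: [3.141, -0.0, 2.386]
force: [2.9, 3.4, -13.8]
grip_width: 0.0134
finger_force: 39.8
```

Call:
apply_moves(claw=[0.013,0.016,0.02,0.03,0.04,0.05,0.06,0.06], xyz=[[0,0,0],[0,0,0],[0,0,0],[0,0,0],[0,0,0],[0,0,0],[0,0,0],[0,0,0]], twist=[[0,0,0],[0,0,0],[0,0,0],[0,0,0],[0,0,0],[0,0,0],[0,0,0],[0,0,0]])

```text
clock: 16.0
position: [0.5264, 0.0348, 0.1133]
tool_rot: [3.142, 0.0, 2.386]
force: [-0.4, -0.4, -0.4]
grip_width: 0.0601
finger_force: 0.0
```

Call:
apply_moves(claw=[0.06,0.06,0.06,0.06,0.06,0.06,0.06,0.06], xyz=[[0,0,-0.01],[0,0,-0.02],[0,0,-0.03],[0,0,-0.03],[0,0,-0.03],[0,0,-0.02],[0,0,0],[0,0,0]], twist=[[0,0,0],[0,0,0],[0,0,0],[0,0,0],[0,0,0],[0,0,0],[0,0,0],[0,0,0]])

```text
clock: 16.8
position: [0.5263, 0.0348, 0.2538]
tool_rot: [3.141, 0.001, 2.386]
force: [0.6, -0.0, -1.1]
grip_width: 0.0595
finger_force: 0.0
```

```bash
python3 - <<'E'
from st import *
show(tz=.101,yaw=-.60+np.pi)
f=bot.grab_frame("side");cv2.imwrite("pics/s5.png",cv2.resize(f["img"][170:240,240:330,::-1],(771,600),interpolation=cv2.INTER_CUBIC))
E
```

```text
t 16.8 p [0.5263 0.0348 0.2538] rpy [3.1413e+00 7.0000e-04 2.3857e+00] F [ 0.56 -0.01 -1.12] M [ 0.042 -0.019  0.035] w 0.0595 ff 0.0 q [ 0.36  0.42 -0.72  1.8   0.31  1.04  0.34]
shift(tool) [-0.      0.0004  0.1528] rotvec [ 0.0003  0.0007 -0.1559]
```

View pics/s5.png

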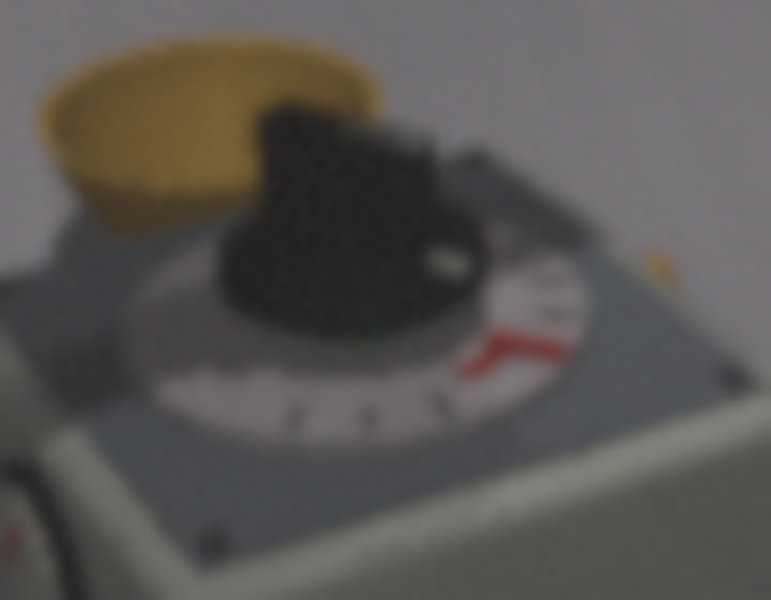

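```bash
python3 - <<'E'
from h import *
f=bot.grab_frame("side");b=f["img"].astype(float).mean(2);a=cv2.imread("pics/side0.png").astype(float).mean(2)
V=np.array(f["view"]);F=200/np.tan(np.radians(f["vfov"]/2))
def pr(x,y,z):
    c=V[:3,:3]@[x,y,z]+V[:3,3];return f["cy"]-F*c[1]/-c[2]
print("px per 12mm at near skirt edge",pr(.52,.002,.09)-pr(.52,.002,.102))
for c0 in range(272,290,3):
    e=[]
    for im in (a,b):
        col=im[195:222,c0:c0+3].mean(1);e.append(col.round().astype(int).tolist())
    print(c0);print(e[0]);print(e[1])
print([(np.round(d["position"],4).tolist(),round(d["score"],2)) for n in("top","side") for d in bot.find_in(n,"pointer")[:1]])
E
```

```text
px per 12mm at near skirt edge 5.052737189042972
272
[36, 34, 35, 36, 36, 35, 36, 35, 35, 36, 36, 35, 37, 39, 37, 38, 38, 47, 72, 101, 118, 121, 116, 111, 107, 104, 94]
[36, 35, 36, 34, 35, 35, 36, 37, 36, 37, 38, 37, 39, 49, 58, 65, 67, 72, 84, 98, 106, 106, 102, 97, 95, 95, 88]
275
[35, 34, 34, 36, 35, 35, 36, 36, 36, 36, 35, 37, 38, 38, 39, 39, 38, 40, 54, 81, 106, 118, 119, 119, 120, 115, 102]
[36, 35, 36, 35, 36, 36, 36, 37, 37, 37, 38, 38, 37, 41, 53, 61, 66, 69, 78, 93, 103, 105, 105, 104, 105, 103, 94]
278
[35, 35, 35, 35, 35, 35, 36, 35, 35, 35, 37, 38, 38, 36, 39, 39, 39, 39, 48, 74, 103, 119, 125, 125, 123, 117, 100]
[36, 37, 35, 36, 36, 38, 38, 37, 38, 38, 38, 39, 37, 39, 47, 58, 64, 68, 78, 94, 105, 109, 109, 108, 108, 103, 93]
281
[35, 37, 37, 35, 35, 35, 35, 36, 37, 38, 37, 38, 38, 38, 40, 40, 41, 42, 54, 83, 107, 117, 114, 107, 105, 105, 96]
[35, 34, 36, 36, 36, 36, 36, 38, 38, 39, 39, 39, 37, 40, 47, 58, 65, 69, 78, 94, 105, 106, 101, 95, 95, 96, 91]
284
[37, 35, 35, 36, 36, 35, 36, 37, 36, 39, 37, 38, 39, 39, 40, 39, 38, 45, 67, 98, 116, 121, 121, 119, 116, 109, 95]
[36, 36, 36, 37, 36, 37, 36, 36, 37, 37, 37, 38, 38, 43, 54, 62, 68, 73, 84, 98, 105, 106, 106, 104, 103, 99, 90]
287
[36, 37, 36, 35, 36, 35, 37, 36, 38, 37, 38, 37, 39, 39, 39, 39, 41, 54, 82, 106, 116, 119, 120, 120, 115, 102, 87]
[35, 36, 36, 37, 40, 40, 41, 37, 37, 37, 38, 38, 43, 55, 63, 67, 70, 80, 94, 103, 105, 105, 105, 105, 103, 94, 85]
[([0.5289, 0.022, 0.1081], 0.81)]
```

```bash
python3 -c "
from workcell import bot
print(bot.job_done())"
```

```text
the job is handed in; nothing more can be done
None
```

I turned the knob to the mark and on along the arc until the catch let go (about 0.16 rad past the mark), pulled it up to its stop (about 12 mm out), let go, and handed the job in; the hand-in gave no verdict.

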